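# Bring the tailstock centre up to the vase and lock it

## Task

Wind the lathe's tailstock handwheel clockwise until the red pointer on top of the tailstock lines up with the green mark beside its scale, taking care not to run on well past the mark (half a turn too far would split the vase's mouth). Then swing the orange-knobbed locking lever on the tailstock fully over, towards the robot, let go, and leave the other things on the bench as they are.

Things in the scene. Friction and masses are not known exactly. Their poses are not given: they have to be found in the camera images.
- lathe: Blue bench wood lathe, fixed, 0.74 m long. Origin on the bench below the spindle axis, at the tailstock's front face. y runs level along the bed to the headstock, x level across the bed (roughly away from the robot), z up. Spindle axis at z = 190 mm. Tailstock head 90 mm wide (x), y = -140 to 0 mm, flat top at z = 225 mm. Handwheel at its -y end, outer face at y = -173 mm.
- crank_grip (a point): Centre of the handwheel's black crank handle: a freely spinning round sleeve, 22 mm thick, 80 mm long, parallel to the lathe's y. This point is 62 mm out from the wheel's face, 29 mm from the sleeve's free end; grip it here from above, closing along lathe x, and carry it round whole circles with the tool kept pointing down. Turning needs about 4 N.
- wheel_hub (a point): Point on the handwheel's axis level (along y) with crank_grip: centre of the circle, 38 mm in radius, that crank_grip follows in the lathe's x-z plane. The steel handwheel is 104 mm across, its hub boss 32 mm across and 9 mm proud of the wheel's face.
- crank (a joint): Handwheel angle, rad, several turns; 0: handle straight above the hub. Grows clockwise seen from the handle's end (top, then lathe +x, then bottom): crank_grip = wheel_hub + 38 mm * (sin along lathe x, cos along z). One turn clockwise moves quill, cone and pointer 8 mm along lathe +y (to the vase); counter-clockwise moves them back. Stays where it is left.
- pointer (a point): Tip of the red pointer, 2.5 mm wide (along y), that sticks out of the slot in the tailstock's top over the white scale (ticks every 5 mm) and moves with the quill along the lathe's y axis; 4 to 9 mm above the tailstock's top.
- mark_center (a point): Centre of the green mark, 4 mm wide (along y) and 14 mm long (along x), lying on the outer (+x) edge of the white scale on the tailstock's top, on the vase's side of the pointer at the start. Its axes are parallel to the lathe's. The pointer is on the mark when both have the same lathe y.
- lock_lever (a joint): Locking lever angle, rad. Near 0 (0 to 0.25 at the start) is free: the arm points along the lathe's -y. It grows as the arm swings clockwise seen from above, to -x (towards the robot); the stop, fully locked, is at 1.4. Needs about 3 N at the knob and stays where it is left.
- lever_knob (a point): Centre of the lever's upright round orange knob, 20 mm thick, 40 mm high (its top is 18 mm above this point, its foot 22 mm below), 275 mm above the bench, 80 mm from the lever's vertical pivot. lever_knob = lever_pivot + 80 mm * (-sin(angle) along lathe x, -cos(angle) along lathe y).
- lever_pivot (a point): Point on the lever's vertical pivot axis, level with lever_knob; at lathe x = -27, y = -30 mm.
- cone_tip (a point): Tip of the steel cone (live centre) on the quill, which enters the vase's mouth.
- gouge: turning gouge with wooden handle lying in front of the lathe, about 280 mm long; bystander
- dust_brush: bench brush lying on the right; bystander
- mallet: hammer lying on the right; bystander
- burl_bowl: dark wooden bowl, 130 mm across, 50 mm high, on the right at the back; bystander
- turned_foot: small turned wooden foot, 68 mm across, 75 mm high, standing in front of the lathe; bystander
- chuck_key: steel T-shaped chuck key lying right of the handwheel; bystander

How it is judged (in metres and radians):
On the way, in this order (a step that is already met when the one before it is completed fails the run):
1. The pointer is brought onto the mark (within 2 mm) and stands still there while the locking lever is still free (below 0.5 rad) (y of pointer in the frame of mark_center between -0.002 and 0.002 m and value of joint lock_lever below 0.5 rad and velocity of joint crank between -0.3 and 0.3 rad/s), for 0.2 s.
2. The locking lever is swung fully over (beyond 1.25 rad) (value of joint lock_lever above 1.25 rad), for 0.2 s.
At the end, for the whole second after the job is handed in: The pointer stands within 2 mm of the middle of the mark along the scale, the handwheel is at rest, and the locking lever is swung over beyond 1.25 rad (its stop is at 1.4) (y of pointer in the frame of mark_center between -0.002 and 0.002 m and value of joint lock_lever above 1.25 rad and velocity of joint crank between -0.05 and 0.05 rad/s); the robot touches nothing.
It fails at once if The pointer is wound more than 4.5 mm past the mark (y of pointer in the frame of mark_center above 0.0045 m).
It fails at once if A bystander on the bench is moved more than 30 mm (distance of any of gouge, dust_brush, mallet, burl_bowl, turned_foot, chuck_key from where it was at the start of the episode above 0.03 m).
It also fails if it takes over 72 s, if anything falls off the work surface, if the arm or the gripper's body presses on something with over 40 N, if the wrist force passes 120 N, or if a joint passes its speed limit or range.

## Robot

A 6-joint arm with a two-finger parallel gripper is mounted at the origin on the work surface. World frame = base frame: x ahead of the robot, y to its left, z up, the work surface at z = 0. Lengths are in m, angles in degrees, forces in N, time in s.
With the tool pointing down it reaches from about 0.325 to 1 m from the base axis. Payload 5.1 kg.
Tool frame: the origin (TCP) lies at the very end of the fingers, on their centre line; the grasp point (between the pads) lies 19 mm behind it (r.grasp_offset is the z of the grasp point in the tool frame, in m); z points along the fingers, y is the line along which they close (so a half turn about z gives the same grasp; the last joint's range is limited). The gripper opens to 85 mm and grips with 20 to 120 N. Pads are 22 mm wide; open, the fingers measure 114 mm over their backs; the gripper's body (76 mm by 85 mm) begins 54 mm behind the grasp point. The pads swing forward as they close: fully open they stand 13 mm farther back than shut.
Start: joints at [-75.722, 7.093, 94.555, -0, 78.352, -4.733], TCP at [0.212, -0.615, 0.231] pointing down, gripper open.
Joint ranges: [-149.61, 149.61], [-58.7, 133.49], [1.44, 155.28], [-77.14, 257.14], [18.33, 153.61], [-166.67, 166.67]. Speed limits (degrees/s): [147.25, 147.25, 180, 180, 180, 180].

## Interface

Orientations are given as a 3x3 rotation matrix whose columns are the frame's x, y, z axes.
In Python, from plant import r gives the robot as it stands.
- The arm moves only by the shell command python3 -m jog 'ROWS' [FORCE]. ROWS is JSON, a list of rows, each an object with "slide": the shift along the tool's x, y, z in m, a list of three; "roll": the turn about the tool's z in rad; "gripper": the closure, from -1 (fully open) to 1 (shut). A call has 1 to 5 rows; each row is the pose to reach, as a shift and turn from the pose commanded when the call began, along the tool's axes at that moment; what a row does not reach only later rows make up. A row lasts 1/8 s, in which the tool goes at most 62.5 mm and 10.7 degrees, less where a joint would pass 70% of its speed; a pose out of reach is approached as far as the arm can. A call with a gripper value outside its range is refused whole. The fingers move at their own pace and stop on an object; FORCE is the grip in N (left out, the last holds). Time passes only in rows, so rows that repeat a pose let the fingers close. It gives the time, the measured TCP pose, the force, the opening and the grip force at its end, in the units of the state.
- r.observe(): the state, without advancing time (a new reading comes with each control period).
- r.camera(name): name is "scene" or "top"; returns a dict with "color" (420x560x3 uint8, red, green, blue), "mtx" (3x3 intrinsics, pixels), "pose" (4x4, takes a point from camera to world coordinates). Camera axes: x right, y down, z forward; pixel columns grow to the right and rows downward; lengths in m; the calibration is good to about 2 mm. A picture is of the moment at which its call begins. There is no depth.
- r.hand_in(): hands the job in; it is judged then, once.
Trained networks look in a picture, given as the dict that the camera call returned (one of the last four; its "shot" number tells which), for a name from the list of things; names that differ only in an ending like _2 or _b are one class to them, and where a whole thing is asked for, a point or a joint stands for the part that bears it (a point fixed in the world has none). Each returns a list of dicts, best first, with "p" (0 to 1); they miss things now and then, are a little off and sometimes report something else, mostly with a low value. They report only what shows in the picture. A call takes as long as a camera call.
- r.silhouettes(label, picture): "region" (420x560 bool, what is visible of it) and "extent" ([left, top, right, bottom] in pixels, round what is visible of it).
The state is a dict: "t": time; "joints": joint angles; "joint_vel": joint speeds; "effort": joint torques, N m; "ee_pos": TCP position; "tcp_rot": TCP orientation; "ft_force": force on the tool from outside, world axes, zero at the start; "torque": the same for the moment, N m; "gripper_width": opening from 0.0 (shut) to 1.0 (fully open); "finger_force": force on a finger pad.
Only numpy, scipy, OpenCV 4.12 (cv2) and the standard library are available. Lean on these libraries where they do the work, as an engineer would, in place of code of your own. Each camera call takes 0.05 s, during which the arm holds its last target. There are 200 camera calls.

## Working session

There is one attempt and no reset: what is moved stays moved. The work goes in short steps, Python scripts to look and compute and a shell command to move; the robot and the scene stay as the last step left them, time stands still between calls to the robot, and variables do not carry over. Pictures are saved under pics/ and viewed, at most 10 in all, crops included, and the job is handed in when it is done.

```bash
mkdir -p pics; ls; python3 - <<'E'
from plant import r
import cv2,numpy as np
for n in("scene","top"):
    c=r.camera(n); cv2.imwrite(f"pics/{n}0.png",c["color"][:,:,::-1])
    print(n,c["mtx"].tolist(),np.round(c["pose"],4).tolist())
    for l in["lathe","crank_grip","pointer","mark_center","lever_knob","wheel_hub","lever_pivot","cone_tip"]:
        try:
            for d in r.silhouettes(l,c)[:2]:
                ys,xs=np.nonzero(d["region"]); print(l,round(d["p"],2),d["extent"],xs.mean().round(1),ys.mean().round(1),len(xs))
        except Exception as e: print(l,e)
s=r.observe();print({k:np.round(v,3).tolist() for k,v in s.items()})
E
```

```text
pics
scene [[380.1833576297104, 0.0, 279.8700048900644], [0.0, 380.1833576297104, 211.48290876050285], [0.0, 0.0, 1.0]] [[0.5871, 0.5313, -0.6108, 1.1046], [0.8095, -0.3823, 0.4455, -0.5273], [0.0032, -0.756, -0.6546, 0.8544], [0.0, 0.0, 0.0, 1.0]]
lathe 0.64 [250.1, 123.2, 485.8, 294.6] 369.6 206.3 14773
crank_grip 0.9 [246.3, 214.4, 293.5, 255.5] 275.2 237.1 923
pointer 0.6 [318.8, 196.9, 357.7, 210.9] 344.9 201.9 184
pointer 0.35 [246.2, 217.1, 293.9, 257.5] 275.8 238.0 874
mark_center 0.37 [129.9, 323.5, 205.7, 359.4] 176.1 340.1 988
lever_knob 0.82 [287.6, 185.0, 323.7, 199.5] 302.4 193.3 298
wheel_hub 0.94 [247.8, 212.1, 294.2, 259.0] 275.3 237.4 967
lever_pivot 0.61 [287.9, 184.6, 323.6, 204.3] 303.2 193.5 283
cone_tip 0.46 [336.0, 198.4, 354.0, 209.6] 345.2 202.0 161
cone_tip 0.22 [132.6, 321.4, 207.2, 358.2] 175.2 339.8 1019
top [[406.4405715732959, 0.0, 285.8043114325603], [0.0, 406.4405715732959, 204.97936922907556], [0.0, 0.0, 1.0]] [[-0.0116, -0.9991, 0.0399, 0.4427], [-0.9999, 0.012, 0.0082, -0.0956], [-0.0086, -0.0398, -0.9992, 1.3929], [0.0, 0.0, 0.0, 1.0]]
lathe 0.92
[... 174 characters left out ...]
ob 0.55 [247.1, 186.0, 283.3, 197.6] 261.6 190.1 182
lever_knob 0.16 [215.3, 176.0, 239.1, 191.7] 228.3 181.3 253
wheel_hub 0.67 [295.7, 165.4, 335.1, 200.0] 310.4 174.8 385
lever_pivot 0.46 [245.7, 185.9, 285.8, 195.2] 264.0 190.4 154
cone_tip 0.52 [215.5, 172.6, 236.6, 189.3] 228.5 181.4 294
{'t': 0.9, 'joints': [-75.721, 7.09, 94.556, 0.001, 78.352, -4.736], 'joint_vel': [0.031, 0.037, 0.006, -0.006, 0.053, -0.001], 'effort': [-0.001, -42.36, -36.576, -0.0, 0.0, -0.0], 'ee_pos': [0.212, -0.615, 0.231], 'tcp_rot': [[0.945, 0.326, 0.0], [0.326, -0.945, -0.0], [0.0, 0.0, -1.0]], 'ft_force': [-1.319, 0.287, -0.583], 'torque': [0.038, 0.001, 0.014], 'finger_force': 0.0, 'gripper_width': 1.003}
```

```bash
python3 - <<'E'
import cv2
a=cv2.imread("pics/scene0.png")[160:280,230:390];cv2.imwrite("pics/s1.png",cv2.resize(a,None,fx=5,fy=5,interpolation=cv2.INTER_CUBIC))
a=cv2.imread("pics/top0.png")[140:230,200:350];cv2.imwrite("pics/t1.png",cv2.resize(a,None,fx=5,fy=5,interpolation=cv2.INTER_CUBIC))
E
```

```text
(no output)
```

View pics/s1.png

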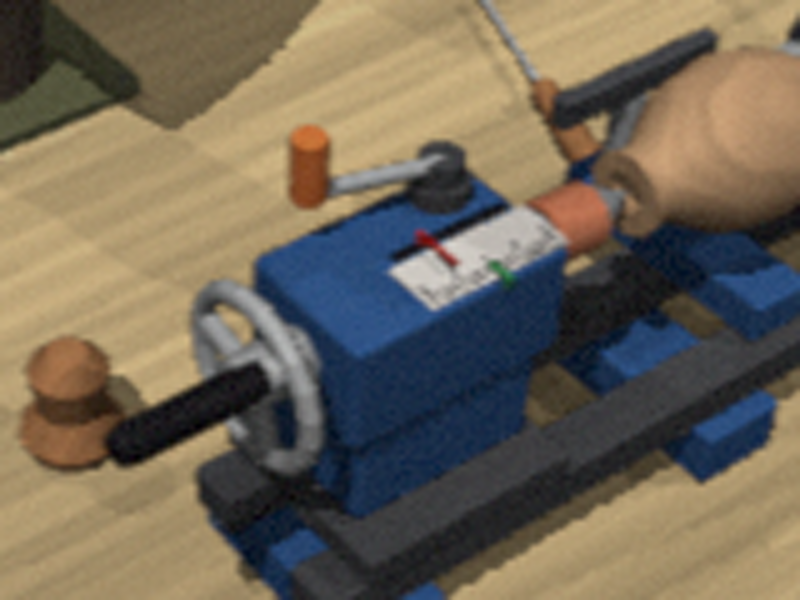

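View pics/t1.png

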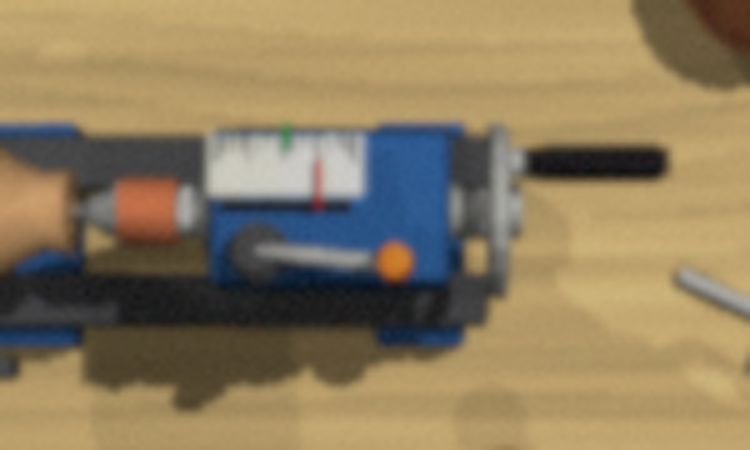

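View pics/top0.png

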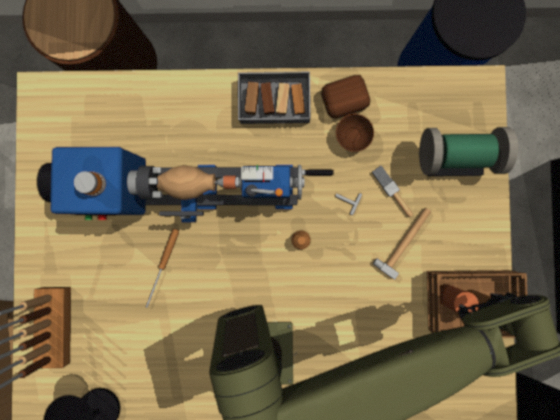

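```bash
cat > fit.py <<'E'
import numpy as np, cv2
from scipy.optimize import least_squares
from plant import r
C={n:r.camera(n) for n in("scene","top")}
def proj(n,P):
    c=C[n];p=np.linalg.inv(c["pose"])@np.append(P,1);q=c["mtx"]@p[:3];return q[:2]/q[2]
O={"scene":(230,160),"top":(200,140)}
def L2W(v,l):
    c,s=np.cos(v[2]),np.sin(v[2]);return np.array([v[0]+c*l[0]-s*l[1],v[1]+s*l[0]+c*l[1],l[2]])
def feats(v):
    a,b,yp,ym,xp,xm=v[3:9]
    end=(.038*np.sin(a),-.264,.19+.038*np.cos(a)); st=(end[0],-.184,end[2])
    kn=lambda z:(-.027-.08*np.sin(b),-.03-.08*np.cos(b),z)
    return [("scene",(360,357),(.045,-.14,.225)),("scene",(258,262),(-.045,-.14,.225)),("scene",(567,248),(.045,0,.225)),
    ("scene",(310,135),kn(.293)),("scene",(309,167),kn(.275)),("scene",(125,445),end),("scene",(265,375),st),
    ("scene",(453,263),(xp,yp,.2315)),("scene",(502,273),(xm,ym,.2255)),
    ("top",(447,127),(.045,-.14,.225)),("top",(447,283),(-.045,-.14,.225)),("top",(207,130),(.045,0,.225)),
    ("top",(395,262),kn(.293)),("top",(665,162),end),("top",(528,162),st),("top",(318,160),(xp,yp,.2315)),("top",(287,138),(xm,ym,.2255))]
def res(v):
    o=[]
    for n,uv,l in feats(v):
        u=(np.array(uv)+.5)/5-.5+O[n]; o.append(proj(n,L2W(v,l))+v[9:11]*(n=="top")+v[11:13]*(n=="scene")-u)
    return np.concatenate(o+[0.7*v[9:13]])
s=least_squares(res,[.5,-.1,0,.7,0,-.06,-.04,.03,.04,0,0,0,0],loss="soft_l1")
v=s.x
print("lathe",v[:3].round(4),"crank",v[3],"lever",v[4],"yp,ym",v[5:9].round(4),"off",v[9:].round(2))
print(np.abs(s.fun[:-4].reshape(-1,2)).round(2).tolist())
hub=L2W(v,(0,-.235,.19));print("hub",hub,"grip",L2W(v,(.038*np.sin(v[3]),-.235,.19+.038*np.cos(v[3]))))
b=v[4];print("knob",L2W(v,(-.027-.08*np.sin(b),-.03-.08*np.cos(b),.275)),"turns",(v[6]-v[5])/.008, "cov",np.sqrt(np.diag(np.linalg.inv(s.jac.T@s.jac)))[:7]*.5)
np.save("v.npy",v)
E
python3 fit.py
```

```text
lathe [0.5589 0.0433 0.006 ] crank 0.6443439350372175 lever 0.14042771850736074 yp,ym [-0.0652 -0.0462  0.0247  0.0394] off [ 0.35 -0.19  0.01  0.52]
[[0.58, 0.04], [1.29, 0.82], [1.87, 0.5], [0.2, 0.13], [0.22, 0.46], [0.83, 0.59], [0.73, 0.17], [0.31, 0.22], [0.08, 0.21], [0.29, 0.24], [0.85, 0.32], [0.16, 0.07], [0.14, 0.04], [0.33, 0.2], [0.58, 0.32], [0.17, 0.37], [0.16, 0.07]]
hub [ 0.56035615 -0.19172913  0.19      ] grip [ 0.58318135 -0.19159111  0.22038077]
knob [ 0.52139892 -0.06617489  0.275     ] turns 2.3763083798513 cov [0.00182687 0.00154293 0.00697329 0.03475218 0.0147979  0.00119162
 0.00119493]
```

```bash
cat > d.py <<'E'
import sys,numpy as np
from plant import r
# slide from the measured pose to target TCP x y z and roll to bring tool y to the lathe's x
v=np.load("v.npy");s=r.observe();R=np.array(s["tcp_rot"]);t=np.array([float(a) for a in sys.argv[1:4]])
print("slide",(R.T@(t-s["ee_pos"])).round(4),"roll",round(float(-(np.pi/2+v[2]-np.arctan2(R[1,0],R[0,0]))),4),"t",s["t"],"j",np.round(s["joints"],0))
E
python3 -m jog '[{"slide":[0,0,-0.06],"roll":-0.18,"gripper":-1},{"slide":[0.489,-0.279,-0.07],"roll":-0.37,"gripper":-1},{"slide":[0.489,-0.279,-0.07],"roll":-0.55,"gripper":-1},{"slide":[0.489,-0.279,-0.07],"roll":-0.73,"gripper":-1},{"slide":[0.489,-0.279,-0.07],"roll":-0.91,"gripper":-1}]' 30; python3 d.py .5832 -.1916 .29
```

```text
t: 1.62
ee_pos: [0.3776, -0.4251, 0.296]
tcp_rot: [[0.318, 0.948, 0.0], [0.948, -0.318, -0.0], [-0.0, 0.001, -1.0]]
ft_force: [0.4, -0.8, -0.6]
gripper_width: 1.002
finger_force: 0.0
slide [0.2868 0.1207 0.006 ] roll -0.3295 t 1.625 j [-54.  -5. 101.   0.  84. -35.]
```

```bash
python3 -m jog '[{"slide":[0.287,0.121,0],"roll":-0.18,"gripper":-1},{"slide":[0.287,0.121,0],"roll":-0.33,"gripper":-1},{"slide":[0.287,0.121,0],"roll":-0.33,"gripper":-1},{"slide":[0.287,0.121,0],"roll":-0.33,"gripper":-1},{"slide":[0.287,0.121,0],"roll":-0.33,"gripper":-1}]'; python3 d.py .5832 -.1916 .29
```

```text
t: 2.25
ee_pos: [0.585, -0.1924, 0.296]
tcp_rot: [[-0.001, 1.0, 0.001], [1.0, 0.001, -0.0], [-0.0, 0.001, -1.0]]
ft_force: [0.3, -0.6, -0.0]
gripper_width: 1.004
finger_force: 0.0
slide [ 0.0008 -0.0018  0.006 ] roll -0.0049 t 2.25 j [-23.   1.  95.  -0.  84. -23.]
```

```bash
python3 -m jog '[{"slide":[0.001,-0.002,0.055],"roll":0,"gripper":-1},{"slide":[0.001,-0.002,0.095],"roll":0,"gripper":-1},{"slide":[0.001,-0.002,0.095],"roll":0,"gripper":0.3},{"slide":[0.001,-0.002,0.095],"roll":0,"gripper":1},{"slide":[0.001,-0.002,0.095],"roll":0,"gripper":1}]' 40; python3 -m jog '[{"slide":[0,0,0],"roll":0,"gripper":1},{"slide":[0,0,0],"roll":0,"gripper":1},{"slide":[0,0,0],"roll":0,"gripper":1}]'
python3 - <<'E'
from plant import r
import cv2
c=r.camera("scene");a=c["color"][130:280,220:420,::-1];cv2.imwrite("pics/s2.png",cv2.resize(a,None,fx=4,fy=4,interpolation=cv2.INTER_CUBIC))
E
```

```text
t: 2.88
ee_pos: [0.5832, -0.1941, 0.2039]
tcp_rot: [[-0.001, 1.0, 0.005], [1.0, 0.001, -0.002], [-0.002, 0.005, -1.0]]
ft_force: [0.6, 0.4, 0.1]
gripper_width: 0.375
finger_force: 0.0
t: 3.25
ee_pos: [0.5832, -0.194, 0.2031]
tcp_rot: [[-0.0, 1.0, 0.004], [1.0, 0.0, -0.002], [-0.002, 0.004, -1.0]]
ft_force: [0.8, -2.1, 5.7]
gripper_width: 0.243
finger_force: 39.2
```

View pics/s2.png

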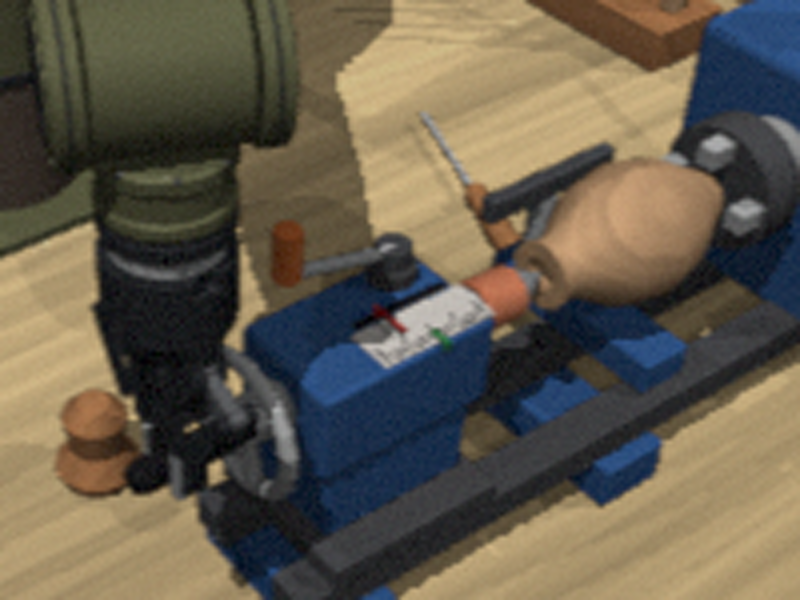

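```bash
cat > c.py <<'E'
import sys,numpy as np
a0=float(sys.argv[1]);st=float(sys.argv[2]);n=int(sys.argv[3])
f=lambda a:38*np.array([np.sin(np.radians(a)),-np.cos(np.radians(a))])
for c in range(n):
    b=a0+5*st*c; print(round(b,2),[(f(b+st*(i+1))-f(b)).round(1).tolist() for i in range(5)])
E
python3 c.py 36.87 12 1;python3 c.py 96.87 24 7
```

```text
36.87 [[5.8, 5.4], [10.4, 11.9], [13.5, 19.2], [15.0, 27.0], [14.9, 34.9]]
96.87 [[-5.1, 15.0], [-15.9, 26.5], [-30.4, 32.7], [-46.2, 32.5], [-60.5, 25.9]]
216.87 [[-10.4, -11.9], [-15.0, -27.0], [-13.2, -42.7], [-5.1, -56.3], [7.9, -65.3]]
336.87 [[15.5, -3.1], [30.9, 0.5], [43.5, 10.0], [51.2, 23.8], [52.7, 39.5]]
456.87 [[-5.1, 15.0], [-15.9, 26.5], [-30.4, 32.7], [-46.2, 32.5], [-60.5, 25.9]]
576.87 [[-10.4, -11.9], [-15.0, -27.0], [-13.2, -42.7], [-5.1, -56.3], [7.9, -65.3]]
696.87 [[15.5, -3.1], [30.9, 0.5], [43.5, 10.0], [51.2, 23.8], [52.7, 39.5]]
816.87 [[-5.1, 15.0], [-15.9, 26.5], [-30.4, 32.7], [-46.2, 32.5], [-60.5, 25.9]]
```

```bash
python3 -m jog '[{"slide":[0,0.0058,0.0054],"roll":0,"gripper":1},{"slide":[0,0.0104,0.0119],"roll":0,"gripper":1},{"slide":[0,0.0135,0.0192],"roll":0,"gripper":1},{"slide":[0,0.015,0.027],"roll":0,"gripper":1},{"slide":[0,0.0149,0.0349],"roll":0,"gripper":1}]'
```

```text
t: 3.92
ee_pos: [0.5938, -0.1939, 0.1639]
tcp_rot: [[-0.001, 1.0, -0.009], [1.0, 0.001, -0.001], [-0.001, -0.009, -1.0]]
ft_force: [-14.1, -5.2, 8.2]
gripper_width: 0.238
finger_force: 39.7
```

```bash
python3 -m jog '[{"slide":[0,-0.0045,0.005],"roll":0,"gripper":1},{"slide":[0,-0.0069,0.0102],"roll":0,"gripper":1},{"slide":[0,-0.0069,0.0102],"roll":0,"gripper":1}]'
```

```text
t: 4.3
ee_pos: [0.5889, -0.1939, 0.1544]
tcp_rot: [[-0.001, 1.0, -0.003], [1.0, 0.001, -0.001], [-0.001, -0.003, -1.0]]
ft_force: [-2.2, -6.2, 1.2]
gripper_width: 0.241
finger_force: 39.4
```

```bash
python3 c.py 112 20 10
```

```text
112.0 [[-7.0, 11.2], [-17.4, 19.3], [-29.9, 23.4], [-43.1, 22.9], [-55.4, 18.0]]
212.0 [[-9.8, -8.8], [-16.0, -20.5], [-17.8, -33.6], [-15.1, -46.5], [-8.1, -57.7]]
312.0 [[10.4, -8.1], [23.0, -12.2], [36.1, -11.7], [48.4, -6.8], [58.2, 2.0]]
412.0 [[6.2, 11.7], [8.0, 24.7], [5.3, 37.6], [-1.7, 48.8], [-12.1, 56.9]]
512.0 [[-12.6, 4.1], [-25.7, 3.6], [-38.0, -1.3], [-47.8, -10.2], [-54.0, -21.8]]
612.0 [[-1.8, -13.1], [0.9, -26.0], [7.9, -37.2], [18.3, -45.3], [30.9, -49.4]]
712.0 [[13.2, 0.5], [25.4, 5.4], [35.2, 14.2], [41.4, 25.9], [43.3, 39.0]]
812.0 [[-2.7, 12.9], [-9.7, 24.1], [-20.1, 32.2], [-32.7, 36.3], [-45.9, 35.8]]
912.0 [[-12.2, -4.9], [-22.0, -13.8], [-28.2, -25.4], [-30.1, -38.5], [-27.3, -51.4]]
1012.0 [[7.0, -11.2], [17.4, -19.3], [29.9, -23.4], [43.1, -22.9], [55.4, -18.0]]
```

```bash
python3 -m jog '[{"slide":[0,-0.008,0.0112],"roll":0,"gripper":1},{"slide":[0,-0.0184,0.0193],"roll":0,"gripper":1},{"slide":[0,-0.0309,0.0234],"roll":0,"gripper":1},{"slide":[0,-0.0441,0.0229],"roll":0,"gripper":1},{"slide":[0,-0.0564,0.018],"roll":0,"gripper":1}]'
python3 -m jog '[{"slide":[0,-0.0098,-0.0088],"roll":0,"gripper":1},{"slide":[0,-0.016,-0.0205],"roll":0,"gripper":1},{"slide":[0,-0.0178,-0.0336],"roll":0,"gripper":1}]'
```

```text
t: 4.92
ee_pos: [0.5383, -0.1935, 0.142]
tcp_rot: [[-0.0, 1.0, 0.014], [1.0, 0.0, -0.002], [-0.002, 0.014, -1.0]]
ft_force: [10.6, 1.1, 13.1]
gripper_width: 0.243
finger_force: 40.6
t: 5.3
ee_pos: [0.519, -0.1932, 0.1724]
tcp_rot: [[-0.001, 1.0, 0.01], [1.0, 0.001, -0.001], [-0.001, 0.01, -1.0]]
ft_force: [12.7, -3.7, -3.8]
gripper_width: 0.242
finger_force: 39.4
```

```bash
python3 c.py 272 20 8
```

```text
272.0 [[2.7, -12.9], [9.7, -24.1], [20.1, -32.2], [32.7, -36.3], [45.9, -35.8]]
372.0 [[12.2, 4.9], [22.0, 13.8], [28.2, 25.4], [30.1, 38.5], [27.3, 51.4]]
472.0 [[-7.0, 11.2], [-17.4, 19.3], [-29.9, 23.4], [-43.1, 22.9], [-55.4, 18.0]]
572.0 [[-9.8, -8.8], [-16.0, -20.5], [-17.8, -33.6], [-15.1, -46.5], [-8.1, -57.7]]
672.0 [[10.4, -8.1], [23.0, -12.2], [36.1, -11.7], [48.4, -6.8], [58.2, 2.0]]
772.0 [[6.2, 11.7], [8.0, 24.7], [5.3, 37.6], [-1.7, 48.8], [-12.1, 56.9]]
872.0 [[-12.6, 4.1], [-25.7, 3.6], [-38.0, -1.3], [-47.8, -10.2], [-54.0, -21.8]]
972.0 [[-1.8, -13.1], [0.9, -26.0], [7.9, -37.2], [18.3, -45.3], [30.9, -49.4]]
```

```bash
python3 -m jog '[{"slide":[0,0.0047,-0.0129],"roll":0,"gripper":1},{"slide":[0,0.0117,-0.0241],"roll":0,"gripper":1},{"slide":[0,0.0221,-0.0322],"roll":0,"gripper":1},{"slide":[0,0.0347,-0.0363],"roll":0,"gripper":1},{"slide":[0,0.0479,-0.0358],"roll":0,"gripper":1}]'
python3 -m jog '[{"slide":[0,0.0122,0.0049],"roll":0,"gripper":1},{"slide":[0,0.022,0.0138],"roll":0,"gripper":1},{"slide":[0,0.0282,0.0254],"roll":0,"gripper":1},{"slide":[0,0.0301,0.0385],"roll":0,"gripper":1},{"slide":[0,0.0273,0.0514],"roll":0,"gripper":1}]'
python3 - <<'E'
from plant import r
import cv2
c=r.camera("scene");a=c["color"][180:280,240:390,::-1];cv2.imwrite("pics/s3.png",cv2.resize(a,None,fx=5,fy=5,interpolation=cv2.INTER_CUBIC))
E
```

```text
t: 5.92
ee_pos: [0.5656, -0.1938, 0.2123]
tcp_rot: [[-0.001, 1.0, 0.006], [1.0, 0.001, -0.002], [-0.002, 0.006, -1.0]]
ft_force: [-0.2, -1.9, 11.3]
gripper_width: 0.239
finger_force: 40.8
t: 6.55
ee_pos: [0.59, -0.1939, 0.1554]
tcp_rot: [[-0.002, 1.0, -0.004], [1.0, 0.002, -0.001], [-0.001, -0.004, -1.0]]
ft_force: [-12.7, -3.9, 11.7]
gripper_width: 0.242
finger_force: 41.1
```

View pics/s3.png

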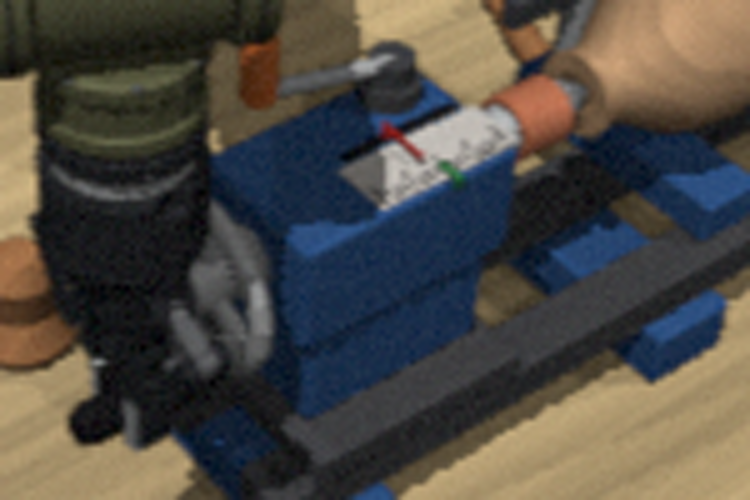

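```bash
cat > m.py <<'E'
import numpy as np,cv2
from plant import r
v=np.load("v.npy")
def unp(c,u,w,z):
    d=c["pose"][:3,:3]@np.linalg.inv(c["mtx"])@[u,w,1];o=c["pose"][:3,3];return o+d*(z-o[2])/d[2]
def lat(p): 
    q=p[:2]-v[:2];a=v[2];return np.array([np.cos(a)*q[0]+np.sin(a)*q[1],-np.sin(a)*q[0]+np.cos(a)*q[1]])*1e3
for n,(x0,x1,y0,y1) in {"scene":(305,350,196,222),"top":(236,276,160,190)}.items():
    for k in range(2):
        c=r.camera(n);I=c["color"][y0:y1,x0:x1].astype(float)
        R,G,B=I[...,0],I[...,1],I[...,2];o=[]
        for w,z in((np.clip(R-np.maximum(G,B)-25,0,None),.2315),(np.clip(G-np.maximum(R,B)-10,0,None),.2255)):
            m=(w>0).astype(np.uint8);nl,lab,st,_=cv2.connectedComponentsWithStats(m,connectivity=8)
            if nl<2:o.append(None);continue
            s=[(w*(lab==i)).sum() for i in range(1,nl)];w=w*(lab==1+int(np.argmax(s)))
            yy,xx=np.mgrid[y0:y1,x0:x1];u,q=(xx*w).sum()/w.sum(),(yy*w).sum()/w.sum()
            o.append((lat(unp(c,u,q,z)).round(1).tolist(),int((w>0).sum()),round(u,1),round(q,1)))
        print(n,o,"gap",round(o[1][0][1]-o[0][0][1],2) if all(o) else None)
E
python3 m.py
```

```text
scene [([30.4, 15.3], 115, np.float64(345.5), np.float64(201.0)), ([38.7, -46.2], 13, np.float64(329.7), np.float64(213.7))] gap -61.5
scene [([30.4, 15.3], 117, np.float64(345.5), np.float64(201.1)), ([39.0, -46.3], 13, np.float64(329.8), np.float64(213.8))] gap -61.6
top [([55.4, -43.7], 185, np.float64(255.4), np.float64(161.7)), ([40.1, -47.0], 12, np.float64(256.8), np.float64(167.2))] gap -3.3
top [([55.4, -43.8], 178, np.float64(255.4), np.float64(161.7)), ([40.3, -46.9], 13, np.float64(256.7), np.float64(167.1))] gap -3.1
```

```bash
sed -i 's/R-np.maximum(G,B)-25,0,None/R-2.0*np.maximum(G,B)-5,0,None/; s/(236,276,160,190)/(240,276,167,190)/; s/(305,350,196,222)/(305,336,196,222)/; s/(236,276,166,190)/(236,276,166,190)/' m.py; python3 m.py
```

```text
scene [([4.2, -56.4], 9, np.float64(317.8), np.float64(206.3)), ([38.8, -46.2], 12, np.float64(329.7), np.float64(213.8))] gap 10.2
scene [([3.9, -56.2], 8, np.float64(317.8), np.float64(206.2)), ([38.8, -46.2], 12, np.float64(329.8), np.float64(213.8))] gap 10.0
top [([2.4, -53.4], 1, np.float64(259.0), np.float64(180.0)), ([38.2, -46.8], 8, np.float64(256.7), np.float64(167.9))] gap 6.6
top [([2.4, -53.4], 1, np.float64(259.0), np.float64(180.0)), ([38.2, -46.9], 8, np.float64(256.7), np.float64(167.9))] gap 6.5
```

```bash
sed -i 's/R-2.0\*np.maximum(G,B)-5,0,None/R-np.maximum(G,B)-20,0,None/' m.py; python3 m.py
```

```text
scene [([10.3, -55.8], 23, np.float64(319.6), np.float64(207.4)), ([38.9, -46.3], 12, np.float64(329.8), np.float64(213.8))] gap 9.5
scene [([10.4, -55.7], 23, np.float64(319.6), np.float64(207.5)), ([38.7, -46.3], 12, np.float64(329.7), np.float64(213.7))] gap 9.4
top [([11.8, -55.1], 23, np.float64(259.6), np.float64(176.7)), ([38.3, -46.8], 8, np.float64(256.7), np.float64(167.8))] gap 8.3
top [([11.7, -55.1], 23, np.float64(259.6), np.float64(176.7)), ([38.3, -46.8], 8, np.float64(256.7), np.float64(167.8))] gap 8.3
```

```bash
python3 -m jog '[{"slide":[0,-0.007,0.0112],"roll":0,"gripper":1},{"slide":[0,-0.0174,0.0193],"roll":0,"gripper":1},{"slide":[0,-0.0299,0.0234],"roll":0,"gripper":1},{"slide":[0,-0.0431,0.0229],"roll":0,"gripper":1},{"slide":[0,-0.0554,0.018],"roll":0,"gripper":1}]'
python3 -m jog '[{"slide":[0,-0.0098,-0.0088],"roll":0,"gripper":1},{"slide":[0,-0.016,-0.0205],"roll":0,"gripper":1},{"slide":[0,-0.0178,-0.0336],"roll":0,"gripper":1},{"slide":[0,-0.0151,-0.0465],"roll":0,"gripper":1},{"slide":[0,-0.0081,-0.0577],"roll":0,"gripper":1}]'
python3 -m jog '[{"slide":[0,0.0104,-0.0081],"roll":0,"gripper":1},{"slide":[0,0.023,-0.0122],"roll":0,"gripper":1},{"slide":[0,0.0361,-0.0117],"roll":0,"gripper":1}]'; python3 m.py
```

```text
t: 7.82
ee_pos: [0.5395, -0.1935, 0.1414]
tcp_rot: [[-0.0, 1.0, 0.012], [1.0, 0.0, -0.001], [-0.001, 0.012, -1.0]]
ft_force: [9.8, -0.6, 10.4]
gripper_width: 0.241
finger_force: 41.2
t: 8.45
ee_pos: [0.5237, -0.1932, 0.1931]
tcp_rot: [[-0.001, 1.0, -0.011], [1.0, 0.001, 0.001], [0.001, -0.011, -1.0]]
ft_force: [-11.9, -5.6, 1.9]
gripper_width: 0.241
finger_force: 40.3
t: 8.82
ee_pos: [0.5654, -0.1938, 0.2123]
tcp_rot: [[-0.001, 1.0, 0.006], [1.0, 0.001, -0.002], [-0.002, 0.006, -1.0]]
ft_force: [-1.4, -1.6, 11.0]
gripper_width: 0.239
finger_force: 41.2
scene [([10.5, -50.4], 22, np.float64(321.2), np.float64(206.7)), ([38.9, -46.2], 12, np.float64(329.8), np.float64(213.8))] gap 4.2
scene [([10.3, -50.4], 22, np.float64(321.2), np.float64(206.7)), ([38.6, -46.3], 14, np.float64(329.7), np.float64(213.7))] gap 4.1
top [([14.2, -50.3], 29, np.float64(257.9), np.float64(175.9)), ([38.4, -46.8], 8, np.float64(256.7), np.float64(167.8))] gap 3.5
top [([14.3, -50.3], 29, np.float64(257.9), np.float64(175.9)), ([38.3, -46.9], 8, np.float64(256.7), np.float64(167.8))] gap 3.4
```

```bash
python3 -m jog '[{"slide":[0,0.0123,0.0049],"roll":0,"gripper":1},{"slide":[0,0.0221,0.0137],"roll":0,"gripper":1},{"slide":[0,0.0283,0.0254],"roll":0,"gripper":1},{"slide":[0,0.0301,0.0384],"roll":0,"gripper":1},{"slide":[0,0.0274,0.0513],"roll":0,"gripper":1}]'
python3 -m jog '[{"slide":[0,-0.007,0.0112],"roll":0,"gripper":1},{"slide":[0,-0.007,0.0112],"roll":0,"gripper":1},{"slide":[0,-0.007,0.0112],"roll":0,"gripper":1}]'; python3 m.py
python3 - <<'E'
from plant import r
import cv2,numpy as np
o=[]
for n,(x,y) in {"scene":(290,180),"top":(230,150)}.items():
    a=r.camera(n)["color"][y:y+50,x:x+65,::-1];o.append(cv2.resize(a,None,fx=6,fy=6,interpolation=cv2.INTER_CUBIC))
cv2.imwrite("pics/s4.png",np.hstack(o))
E
```

```text
t: 9.65
ee_pos: [0.5902, -0.194, 0.1558]
tcp_rot: [[-0.002, 1.0, -0.003], [1.0, 0.002, -0.001], [-0.001, -0.003, -1.0]]
ft_force: [-11.3, -5.0, 11.1]
gripper_width: 0.242
finger_force: 41.4
t: 10.02
ee_pos: [0.5809, -0.1938, 0.1452]
tcp_rot: [[-0.001, 1.0, -0.009], [1.0, 0.001, -0.0], [-0.0, -0.009, -1.0]]
ft_force: [-14.7, -3.9, 12.0]
gripper_width: 0.244
finger_force: 41.6
scene [([10.6, -47.5], 24, np.float64(322.1), np.float64(206.3)), ([38.7, -46.2], 13, np.float64(329.7), np.float64(213.7))] gap 1.3
scene [([10.6, -47.6], 23, np.float64(322.1), np.float64(206.3)), ([38.7, -46.2], 12, np.float64(329.7), np.float64(213.7))] gap 1.4
top [([14.0, -47.0], 29, np.float64(256.7), np.float64(176.0)), ([38.3, -46.8], 8, np.float64(256.7), np.float64(167.8))] gap 0.2
top [([14.0, -47.0], 28, np.float64(256.7), np.float64(176.0)), ([38.3, -46.8], 8, np.float64(256.7), np.float64(167.8))] gap 0.2
```

View pics/s4.png

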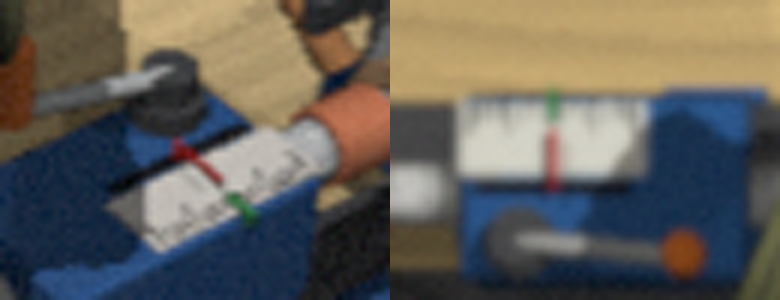

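```bash
python3 -m jog '[{"slide":[0,-0.0042,0.0038],"roll":0,"gripper":1},{"slide":[0,-0.0082,0.0068],"roll":0,"gripper":1},{"slide":[0,-0.0082,0.0068],"roll":0,"gripper":1},{"slide":[0,-0.0082,0.0068],"roll":0,"gripper":1},{"slide":[0,-0.0082,0.0068],"roll":0,"gripper":1}]'; python3 m.py
```

```text
t: 10.95
ee_pos: [0.5757, -0.1938, 0.1416]
tcp_rot: [[-0.001, 1.0, -0.001], [1.0, 0.001, -0.001], [-0.001, -0.001, -1.0]]
ft_force: [-10.1, -2.3, 18.0]
gripper_width: 0.242
finger_force: 42.2
scene [([9.5, -47.0], 23, np.float64(322.0), np.float64(206.0)), ([38.6, -46.2], 12, np.float64(329.7), np.float64(213.7))] gap 0.8
scene [([9.7, -47.1], 23, np.float64(322.0), np.float64(206.0)), ([38.8, -46.3], 13, np.float64(329.7), np.float64(213.8))] gap 0.8
top [([11.8, -46.5], 24, np.float64(256.6), np.float64(176.8)), ([38.3, -46.8], 8, np.float64(256.7), np.float64(167.8))] gap -0.3
top [([11.9, -46.5], 23, np.float64(256.6), np.float64(176.7)), ([38.3, -46.8], 8, np.float64(256.7), np.float64(167.8))] gap -0.3
```

```bash
python3 -m jog '[{"slide":[0,0,0],"roll":0,"gripper":-1},{"slide":[0,0,0],"roll":0,"gripper":-1},{"slide":[0,0,0],"roll":0,"gripper":-1},{"slide":[0,0,0],"roll":0,"gripper":-1},{"slide":[0,0,-0.01],"roll":0,"gripper":-1}]'; python3 -m jog '[{"slide":[0,0,-0.06],"roll":0,"gripper":-1},{"slide":[0,0,-0.12],"roll":0,"gripper":-1},{"slide":[0,0,-0.18],"roll":0,"gripper":-1},{"slide":[0,0,-0.19],"roll":0,"gripper":-1},{"slide":[0,0,-0.19],"roll":0,"gripper":-1}]'; python3 m.py;  python3 d.py .5195 -.0662 .33
python3 - <<'E'
from plant import r
import cv2,numpy as np
from m import unp
for n in("scene","top"):
    c=r.camera(n);I=c["color"].astype(float);x,y,x1,y1=(280,175,330,210) if n=="scene" else (240,180,275,198)
    h=cv2.cvtColor(c["color"],cv2.COLOR_RGB2HSV)[y:y1,x:x1].astype(int);m=(h[...,0]>=5)&(h[...,0]<=14)&(h[...,1]>190)&(h[...,2]>90)
    yy,xx=np.nonzero(m);print(n,len(xx),xx.mean()+x if len(xx) else 0,unp(c,xx.mean()+x,yy.mean()+y,.293 if n=="top" else .278).round(4))
E
```

```text
t: 11.78
ee_pos: [0.5749, -0.1928, 0.1467]
tcp_rot: [[-0.001, 1.0, -0.002], [1.0, 0.001, 0.001], [0.001, -0.002, -1.0]]
ft_force: [0.4, 0.4, 0.7]
gripper_width: 0.997
finger_force: 0.0
t: 12.4
ee_pos: [0.5759, -0.1933, 0.3391]
tcp_rot: [[-0.001, 1.0, 0.002], [1.0, 0.001, -0.001], [-0.001, 0.002, -1.0]]
ft_force: [-0.5, 0.1, -0.8]
gripper_width: 1.003
finger_force: 0.0
scene [([9.7, -47.0], 23, np.float64(322.0), np.float64(206.0)), ([38.8, -46.2], 12, np.float64(329.8), np.float64(213.8))] gap 0.8
scene [([9.6, -47.0], 23, np.float64(322.0), np.float64(206.0)), ([38.6, -46.2], 12, np.float64(329.7), np.float64(213.7))] gap 0.8
top [([12.0, -46.5], 25, np.float64(256.6), np.float64(176.7)), ([38.3, -46.9], 8, np.float64(256.7), np.float64(167.8))] gap -0.4
top [([11.9, -46.5], 25, np.float64(256.6), np.float64(176.7)), ([38.3, -46.8], 8, np.float64(256.7), np.float64(167.8))] gap -0.3
slide [ 0.1267 -0.0552  0.0054] roll -0.005 t 12.6 j [-24.  -1.  93.   0.  88. -24.]
scene [([9.6, -47.0], 23, np.float64(322.0), np.float64(206.0)), ([38.9, -46.2], 13, np.float64(329.8), np.float64(213.8))] gap 0.8
scene [([9.6, -47.0], 23, np.float64(322.0), np.float64(206.0)), ([38.9, -46.3], 12, np.float64(329.7), np.float64(213.8))] gap 0.7
top [([11.8, -46.5], 24, np.float64(256.6), np.float64(176.8)), ([38.3, -46.9], 8, np.float64(256.7), np.float64(167.8))] gap -0.4
top [([11.9, -46.5], 24, np.float64(256.6), np.float64(176.7)), ([38.3, -46.8], 8, np.float64(256.7), np.float64(167.8))] gap -0.3
scene 16 292.25 [ 0.5229 -0.0654  0.278 ]
top 0 0 [nan nan nan]<stdin>:7: RuntimeWarning: Mean of empty slice.
  ret = ret.dtype.type(ret / rcount)
```

```bash
python3 -m jog '[{"slide":[0.127,-0.0555,0],"roll":0.14,"gripper":-1},{"slide":[0.127,-0.0555,0],"roll":0.14,"gripper":-1},{"slide":[0.127,-0.0555,0],"roll":0.14,"gripper":-1},{"slide":[0.127,-0.0555,0.04],"roll":0.14,"gripper":-1},{"slide":[0.127,-0.0555,0.071],"roll":0.14,"gripper":-1}]'; python3 -m jog '[{"slide":[0,0,0],"roll":0,"gripper":1},{"slide":[0,0,0],"roll":0,"gripper":1},{"slide":[0,0,0],"roll":0,"gripper":1},{"slide":[0,0,0],"roll":0,"gripper":1},{"slide":[0,0,0],"roll":0,"gripper":1}]' 30; python3 - <<'E'
from plant import r
import numpy as np,cv2
s=r.observe();R=np.array(s["tcp_rot"]);p=np.array(s["ee_pos"]);v=np.load("v.npy")
piv=np.array([v[0]-.003-.027,v[1]-.03]);a0=np.arctan2(-(p[0]-piv[0]),-(p[1]-piv[1]))
print("a0",a0,"dist",np.linalg.norm(p[:2]-piv),np.round(p,4))
q=lambda a:np.array([-.08*np.sin(a),-.08*np.cos(a),0])
for a in np.arange(a0,1.45,.13): print(round(a,3),(R.T@(q(a)-q(a0))).round(4),round(a-a0,2))
c=r.camera("scene");cv2.imwrite("pics/s5.png",cv2.resize(c["color"][130:230,230:380,::-1],None,fx=5,fy=5,interpolation=cv2.INTER_CUBIC))
E
```

```text
t: 13.52
ee_pos: [0.5201, -0.0664, 0.2658]
tcp_rot: [[0.138, 0.99, 0.001], [0.99, -0.138, -0.001], [-0.0, 0.001, -1.0]]
ft_force: [0.7, -0.1, 1.2]
gripper_width: 1.002
finger_force: 0.0
t: 14.15
ee_pos: [0.521, -0.0667, 0.2687]
tcp_rot: [[0.139, 0.99, 0.004], [0.99, -0.139, -0.001], [-0.001, 0.004, -1.0]]
ft_force: [1.3, -1.2, 4.9]
gripper_width: 0.217
finger_force: 29.6
a0 0.09896773787205351 dist 0.08036624712459392 [ 0.521  -0.0667  0.2687]
0.099 [0. 0. 0.] 0.0
0.229 [ 0.0003 -0.0104 -0.    ] 0.13
0.359 [ 0.0019 -0.0207 -0.0001] 0.26
0.489 [ 0.0048 -0.0306 -0.0001] 0.39
0.619 [ 0.009  -0.0401 -0.0002] 0.52
0.749 [ 0.0144 -0.049  -0.0002] 0.65
0.879 [ 0.0208 -0.0571 -0.0002] 0.78
1.009 [ 0.0283 -0.0644 -0.0003] 0.91
1.139 [ 0.0367 -0.0705 -0.0003] 1.04
1.269 [ 0.0458 -0.0756 -0.0003] 1.17
1.399 [ 0.0554 -0.0794 -0.0003] 1.3
```

View pics/s5.png

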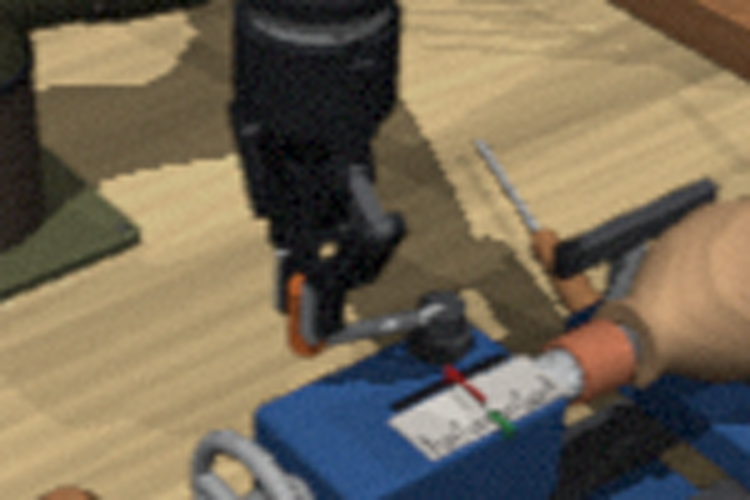

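```bash
python3 -m jog '[{"slide":[0.0003,-0.0104,0],"roll":0.13,"gripper":1},{"slide":[0.0019,-0.0207,0],"roll":0.26,"gripper":1},{"slide":[0.0048,-0.0306,0],"roll":0.39,"gripper":1},{"slide":[0.009,-0.0401,0],"roll":0.52,"gripper":1},{"slide":[0.0144,-0.049,0],"roll":0.65,"gripper":1}]'; python3 - <<'E'
from plant import r
import numpy as np
s=r.observe();R=np.array(s["tcp_rot"]);p=np.array(s["ee_pos"]);v=np.load("v.npy")
piv=np.array([v[0]-.003-.027,v[1]-.03]);a0=np.arctan2(-(p[0]-piv[0]),-(p[1]-piv[1]))
print("a",a0,"dist",np.linalg.norm(p[:2]-piv))
a0=.749;q=lambda a:np.array([-.08*np.sin(a),-.08*np.cos(a),0])
for a in [.879,1.009,1.139,1.269,1.37,1.41]: print(round(a,3),(R.T@(q(a)-q(a0))).round(4),round(a-a0,2))
E
```

```text
t: 14.82
ee_pos: [0.4758, -0.0438, 0.2687]
tcp_rot: [[0.712, 0.702, 0.009], [0.702, -0.712, 0.003], [0.008, 0.004, -1.0]]
ft_force: [10.2, 5.5, 3.2]
gripper_width: 0.217
finger_force: 29.4
a 0.7501732977738407 dist 0.07798726544244791
0.879 [ 0.0002 -0.0104 -0.    ] 0.13
1.009 [ 0.0018 -0.0207 -0.0001] 0.26
1.139 [ 0.0047 -0.0306 -0.0001] 0.39
1.269 [ 0.0088 -0.0402 -0.0001] 0.52
1.37 [ 0.0129 -0.0472 -0.0001] 0.62
1.41 [ 0.0147 -0.0498 -0.0001] 0.66
```

```bash
python3 -m jog '[{"slide":[0.0002,-0.0104,0],"roll":0.13,"gripper":1},{"slide":[0.0018,-0.0207,0],"roll":0.26,"gripper":1},{"slide":[0.0047,-0.0306,0],"roll":0.39,"gripper":1},{"slide":[0.0088,-0.0402,0],"roll":0.52,"gripper":1},{"slide":[0.0137,-0.0485,0],"roll":0.64,"gripper":1}]';python3 -m jog '[{"slide":[0,0,0],"roll":0,"gripper":1},{"slide":[0,0,0],"roll":0,"gripper":1}]'; python3 - <<'E'
from plant import r
import numpy as np
s=r.observe();p=np.array(s["ee_pos"]);v=np.load("v.npy")
piv=np.array([v[0]-.003-.027,v[1]-.03]);print("a",np.arctan2(-(p[0]-piv[0]),-(p[1]-piv[1])),"dist",np.linalg.norm(p[:2]-piv))
E
```

```text
t: 15.45
ee_pos: [0.4541, -0.0005, 0.2688]
tcp_rot: [[0.99, 0.138, 0.017], [0.138, -0.99, 0.0], [0.017, 0.002, -1.0]]
ft_force: [25.7, -17.1, -4.5]
gripper_width: 0.22
finger_force: 30.1
t: 15.7
ee_pos: [0.4537, -0.0011, 0.2688]
tcp_rot: [[0.99, 0.142, 0.015], [0.142, -0.99, -0.0], [0.015, 0.002, -1.0]]
ft_force: [18.0, 0.7, -0.6]
gripper_width: 0.222
finger_force: 30.0
a 1.3826529936834884 dist 0.07659917199170645
```

```bash
python3 -m jog '[{"slide":[-0.004,0,0],"roll":0,"gripper":1},{"slide":[-0.004,0,0],"roll":0,"gripper":-1},{"slide":[-0.004,0,0],"roll":0,"gripper":-1},{"slide":[-0.004,0,0],"roll":0,"gripper":-1},{"slide":[-0.004,0,0],"roll":0,"gripper":-1}]'; python3 -m jog '[{"slide":[-0.004,0,-0.04],"roll":0,"gripper":-1},{"slide":[-0.02,0,-0.1],"roll":0,"gripper":-1},{"slide":[-0.08,0,-0.1],"roll":0,"gripper":-1},{"slide":[-0.08,0,-0.1],"roll":0,"gripper":-1},{"slide":[-0.08,0,-0.1],"roll":0,"gripper":-1}]'; python3 m.py;  python3 - <<'E'
from plant import r
import cv2,numpy as np
o=[]
for n,(x,y) in {"scene":(270,150),"top":(220,150)}.items():
    a=r.camera(n)["color"][y:y+75,x:x+80,::-1];o.append(cv2.resize(a,None,fx=5,fy=5,interpolation=cv2.INTER_CUBIC))
cv2.imwrite("pics/s6.png",np.hstack(o))
E
```

```text
t: 16.32
ee_pos: [0.4448, -0.0017, 0.2665]
tcp_rot: [[0.99, 0.141, -0.001], [0.141, -0.99, 0.0], [-0.001, -0.0, -1.0]]
ft_force: [0.3, 0.3, -0.4]
gripper_width: 0.996
finger_force: 0.0
t: 16.95
ee_pos: [0.3659, -0.013, 0.3666]
tcp_rot: [[0.99, 0.141, 0.001], [0.141, -0.99, 0.0], [0.001, 0.0, -1.0]]
ft_force: [0.7, 0.4, -0.4]
gripper_width: 1.0
finger_force: 0.0
scene [([9.6, -47.0], 23, np.float64(322.0), np.float64(206.0)), ([38.8, -46.3], 12, np.float64(329.7), np.float64(213.8))] gap 0.7
scene [([9.7, -47.0], 23, np.float64(322.0), np.float64(206.0)), ([38.8, -46.3], 12, np.float64(329.7), np.float64(213.8))] gap 0.7
top [([11.8, -46.5], 23, np.float64(256.5), np.float64(176.8)), ([38.3, -46.9], 8, np.float64(256.7), np.float64(167.8))] gap -0.4
top [([11.7, -46.4], 20, np.float64(256.5), np.float64(176.8)), ([38.3, -46.8], 8, np.float64(256.7), np.float64(167.8))] gap -0.4
```

View pics/s6.png

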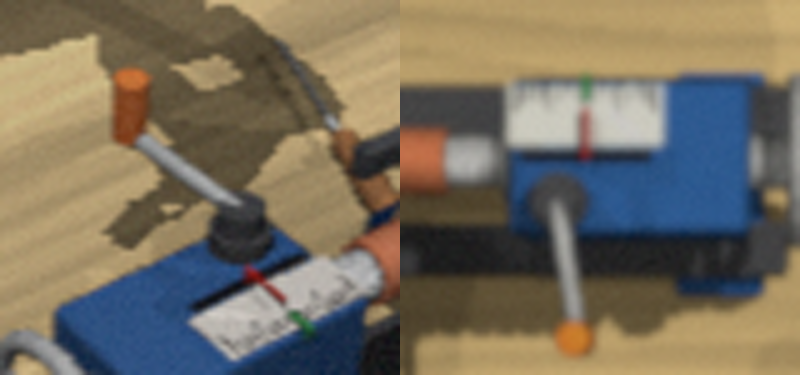

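```bash
python3 -c "
from plant import r
print(r.hand_in())"
```

```text
the job is handed in; nothing more can be done
None
```

The job is handed in: the cameras put the pointer 0.3–0.8 mm from the mark's centre, the locking lever is at or near its stop (about 1.4 rad), and the gripper is open and clear. I saw no contact with the bystanders but took no final check of their positions, and the hand-in returned no verdict.

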